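Load a sealant gun and bring the plunger up to the cartridge

ROBOT

A 7-joint arm with a two-finger parallel gripper is mounted at the origin on the work surface. World frame = base frame: x ahead of the robot, y to its left, z up, the work surface at z = 0. Lengths are in m, angles in rad, forces in N, time in s.
With the tool pointing down it reaches from about 0.425 to 0.925 m from the base axis. Payload 6.8 kg.
Tool frame: the origin (TCP) lies at the very end of the fingers, on their centre line; the grasp point (between the pads) lies 19 mm behind it; z points along the fingers, y is the line along which they close (so a half turn about z gives the same grasp; the last joint's range is limited). The gripper opens to 85 mm and grips with 20 to 120 N. Pads are 22 mm wide; open, the fingers measure 114 mm over their backs; the gripper's body (76 mm by 85 mm) begins 54 mm behind the grasp point. The pads swing forward as they close: fully open they stand 13 mm farther back than shut.
Start: joints at [-1.301, 0.477, 0.022, 1.555, -0.011, 1.109, -0.083], TCP at [0.249, 0.627, 0.231] pointing down, gripper open.
Joint ranges: [-2.96, 2.96], [-0.34, 2.1], [-1.41, 1.46], [0.24, 2.44], [-1.37, 4.51], [0.17, 1.92], [-2.96, 2.96]. Speed limits (rad/s): [2.39, 2.39, 3.14, 3.14, 3.14, 3.14, 3.14].

INTERFACE

Orientations are given as a rotation vector (axis times angle).
In Python, from bench import get_obs, grab_frame, hand_in gives the robot as it stands.
- The arm moves only by the tool drive_tool, never from a script. Its argument "rows" is a list of rows, each an object with "offset": the shift along the tool's x, y, z as a fraction of full scale, a list of three; "rotation": the turn, a rotation vector about the tool's x, y, z as a fraction of full scale, a list of three; "claw": the opening, from 0 (shut) to 1 (fully open). In form: [{"offset": [tx, ty, tz], "rotation": [wx, wy, wz], "claw": claw}, ...]. A call has 1 to 20 rows; each row is the pose to reach, as a shift and turn from the pose commanded when the call began, along the tool's axes at that moment; what a row does not reach only later rows make up. Full scale, the value 1, is 0.15 m for a shift and 2 rad for a turn. A row lasts 1/12 s, in which the tool goes at most 41.7 mm and 7.16 degrees, less where a joint would pass 70% of its speed; a pose out of reach is approached as far as the arm can. A call with a number of a shift or a turn outside -1 to 1 is refused whole. A call with a gripper value outside its range is refused whole. The fingers move at their own pace and stop on an object; "force" is the grip in N (left out, the last holds). Time passes only in rows, so rows that repeat a pose let the fingers close. It gives the time, the measured TCP pose, the force, the opening and the grip force at its end, in the units of the state.
- get_obs(): the state, without advancing time (a new reading comes with each control period).
- grab_frame(name): name is "scene" or "top" or "wrist"; returns a dict with "frame" (480x640x3 uint8, red, green, blue), "z_map" (480x640 float32, m along the optical axis (not along the pixel's ray), 0 where there is no reading), "vfov" (degrees; the focal length in pixels is half the picture's height over the tangent of half this angle, whatever the lens; pixels are square), "cx", "cy" (the principal point, pixels), "D" ([k1, k2, p1, p2, k3] as OpenCV has them; the pictures are not rectified), "R" (3x3) and "t" (3): a world point X has camera coordinates R X + t. Camera axes: x right, y down, z forward; pixel columns grow to the right and rows downward; lengths in m; the calibration is good to about 2 mm. A picture is of the moment at which its call begins.
- hand_in(): hands the job in; it is judged then, once.
The state is a dict: "clock": time; "joints": joint angles; "qvel": joint speeds; "tau": joint torques, N m; "tcp_pos": TCP position; "orientation": TCP orientation; "contact_force": force on the tool from outside, world axes, zero at the start; "moment": the same for the moment, N m; "grip_width": finger opening in m; "gripper_force": force on a finger pad.
Only numpy, scipy, OpenCV 4.12 (cv2) and the standard library are available. Lean on these libraries where they do the work, as an engineer would, in place of code of your own. Each camera call takes 0.05 s, during which the arm holds its last target. There are 200 camera calls.

TASK

Load the sealant gun that lies on the worktop: pick up the standing cartridge and lay it on its side in the gun's open cradle, without dropping it or knocking it over, its red neck towards the slotted front plate. Then squeeze handle and trigger together and let the trigger spring back, over and over, until the plunger bears on the cartridge and has pushed it fully home against the front plate; move the plunger only by the trigger. Finish while still holding the trigger squeezed so that the plunger keeps a light pressure on the cartridge, never a hard squeeze that would burst its seal, and leave the tape roll, the canister and the soap bottle where they stand.

Things in the scene. Friction and masses are not known exactly. Their poses are not given: they have to be found in the camera images.
- gun: Orange and black sealant gun, loose (1 kg), lying on its side, cradle open upwards. Origin on the worktop under the rod's axis, at the front face of the rear plate; x forward along the rod to the front plate, y to the handle's side, z up. Sizes below are mm in this frame. Rod axis y 0, z 28, rod sticking out 310 behind. Rear plate 54 x 54; black body shell x -47 to -3, y -20 to 32, z 5 to 51.
- cradle (a point): Middle of the cradle, gun (125, 0, 27), on the axis of a laid cartridge. Cradle: half-round sheet trough along gun x, x 0 to 250, inner radius 25.5, bottom at z 2.5; its edges reach only 21 either side of the axis, at z 12, so fingers can pass outside them. The cartridge has 25 to 35 mm of free play lengthwise between plunger and front plate.
- front_plate (a point): Centre of the front plate's rear face, gun (250, 0, 28), at the cradle's front end. Plate 3 thick, 54 wide, top at z 30, with a slot 22 wide, open at the top and down to z 18, for the cartridge's neck.
- handle_grip (a point): Where to squeeze, gun (-25, 78, 28), mid-way over handle and squeezed trigger. Handle runs along gun y 30 to 122, heel to 134; x -45 to -21, z 13 to 43 (heel z 2 to 54); the trigger is in front of it. Under 22 wide pads here both measure 60 across (x -45 to 15) at rest, 39 (x -45 to -6) squeezed. The gun slides a little to centre itself between the fingers.
- plunger: Steel plunger: a disc of diameter 41 in front of the rear plate, with the toothed rod and its rear hook behind. Origin at the centre of the disc's rear face, axes as the gun's; its boss stands 7.5 mm ahead of the origin, at gun x = 9.5 mm + joint rod.
- trigger_bar: Orange bar of the trigger, 12 deep, 81 long, 22 thick, gun z 17 to 39. Origin on the trigger's pivot, gun (-12, 38, 28); turns with joint trigger.
- trigger (a joint): Trigger angle, rad: 0 let go (bar flared 0.38 rad forward of the handle), 0.38 fully squeezed (bar parallel to the handle). Return spring 2 to 4 N at the grip point. A full stroke drives the rod some 10 mm (the first can be less) by a ratchet of 10 mm teeth; the rod stays on the way back. Once the plunger bears on the seated cartridge, a 20 to 30 N squeeze stalls near 0.3.
- rod (a joint): Advance of rod and plunger, m, 0 to 0.055; starts 0 to 0.010. The rod stays where it is left (4 N drag). The plunger bears on the seated cartridge at about 0.0345. A squeeze of F newtons at the grip point then presses the cartridge with 0.7 F to 1.2 F; its seal bursts at 60 N. 20 to 40 N is a good light squeeze.
- cartridge: Stiff white tube with a blue band, diameter 49, 206 long without its neck, 0.3 to 0.4 kg, standing on its grey piston end. Origin at the centre of the piston end; z along the tube to the neck, a red cap of diameter 16 and 16 long on the shoulder. Gripped across the tube within 40 mm of the shoulder, a gripper tilted 45 degrees up from the tube clears it.
- cartridge_mid (a point): Point on the cartridge's axis half way along the tube, 103 mm from the piston end.
- cartridge_shoulder (a point): Centre of the cartridge's shoulder face, 206 mm from the piston end, where the neck begins. Fully home it rests on the front plate.
- tape_roll: Roll of beige masking tape lying flat, 100 outside diameter, 25 high; origin under its centre. Bystander.
- canister: Black square canister with a wooden lid, 98 x 98 x 131; origin under its centre. Bystander.
- soap: Green soap bottle with a pump head, diameter 62, 157 high; origin under its centre. Bystander.
There are look-alikes about, which are no part of the job. Leave any pink or yellow look-alike of the cartridge alone.

How it is judged:
On the way, in this order (a step that is already met when the one before it is completed fails the run):
1. the cartridge lies in the cradle, neck forward, let go (y of cartridge in the frame of gun between -0.006 and 0.006 m and z of cartridge in the frame of gun between 0.02 and 0.034 m and y of cartridge_shoulder in the frame of gun between -0.006 and 0.006 m and z of cartridge_shoulder in the frame of gun between 0.02 and 0.034 m and x of cartridge_shoulder in the frame of gun between 0.2 and 0.256 m and contact force between the fingers and cartridge below 0.1 N and linear speed of cartridge below 0.03 m/s), for 0.3 s.
2. the trigger is squeezed right down by the fingers (value of joint trigger above 0.33 rad and contact force between the fingers and trigger_bar above 1 N), for 0.05 s.
3. the trigger is let back for the next stroke (value of joint trigger below 0.12 rad), for 0.05 s.
At the end, for the whole second after the job is handed in: Trigger still squeezed by the fingers (over 8 N, off its rest); plunger presses the cartridge with 4 to 60 N; cartridge in the cradle within 6 mm of its line, shoulder within 4 mm of the front plate, untouched by the arm; gun flat and all at rest; bystanders upright within 30 mm of their places (y of cartridge in the frame of gun between -0.006 and 0.006 m and z of cartridge in the frame of gun between 0.02 and 0.034 m and y of cartridge_shoulder in the frame of gun between -0.006 and 0.006 m and z of cartridge_shoulder in the frame of gun between 0.02 and 0.034 m and height (world z) of gun below 0.008 m and angle between gun's own z axis and vertical below 0.08 rad and x of cartridge_shoulder in the frame of gun between 0.246 and 0.2535 m and contact force between plunger and cartridge between 4 and 60 N and contact force between the fingers and trigger_bar above 8 N and value of joint trigger above 0.02 rad and contact force between each of the fingers, the arm and cartridge below 0.1 N and linear speed of each of cartridge, gun below 0.02 m/s and distance of each of tape_roll, canister, soap from where it was at the start of the episode below 0.03 m and angle between each of tape_roll, canister, soap's own z axis and vertical below 0.15 rad); the arm keeps its last pose, push and grip.
It fails at once if the plunger presses the cartridge with more than 60 N (contact force between plunger and cartridge above 60 N).
It fails at once if the cartridge is dropped from more than 3 cm or knocked over (height (world z) of cartridge_mid above 0.06 m and angle between cartridge's own z axis and vertical above 0.3 rad and contact force between each of the fingers, the arm and cartridge below 0.02 N).
It fails at once if the plunger or its rod is pushed by the robot itself (contact force between any of the fingers, the arm and plunger above 1 N).
It fails at once if tape roll, canister or soap bottle is moved or tipped (distance of any of tape_roll, canister, soap from where it was at the start of the episode above 0.03 m or angle between any of tape_roll, canister, soap's own z axis and vertical above 0.3 rad).
It also fails if it takes over 48 s, if anything falls off the work surface, if the arm or the gripper's body presses on something with over 40 N, if the wrist force passes 120 N, or if a joint passes its speed limit or range.

## Working session

There is one attempt and no reset: what is moved stays moved. The work goes in short steps, Python scripts to look and compute and a tool call to move; the robot and the scene stay as the last step left them, time stands still between calls to the robot, and variables do not carry over. Pictures are saved under pics/ and viewed, at most 10 in all, crops included, and the job is handed in when it is done.

Besides the shell and the picture viewer there is one more tool, called after "Request:" by a JSON object that holds its "op" and its "data", one argument or row to a line. drive_tool: Moves the arm, as the interface text tells. Its arguments: {"type":"object","properties":{"rows":{"type":"array","items":{"type":"object","properties":{"offset":{"type":"array","items":{"type":"number"}},"rotation":{"type":"array","items":{"type":"number"}},"claw":{"type":"number"}}}},"force":{"type":"number"}},"required":["rows"]}

```bash
mkdir -p pics; cat > h.py <<'E'
import numpy as np, cv2
from bench import get_obs, grab_frame, hand_in
from scipy.spatial.transform import Rotation as Rot
def K(f):
    fl=240/np.tan(np.radians(f["vfov"])/2); return np.array([[fl,0,f["cx"]],[0,fl,f["cy"]],[0,0,1.]])
def cloud(f):
    v,u=np.mgrid[0:480,0:640]; p=np.stack([u,v],-1).reshape(-1,1,2).astype(float)
    n=cv2.undistortPoints(p,K(f),np.array(f["D"],float)).reshape(480,640,2)
    z=f["z_map"][...,None]; c=np.concatenate([n*z,z],-1)
    return (c-np.array(f["t"]))@np.array(f["R"])   # world points HxWx3
def ray(f,u,v,h):
    n=cv2.undistortPoints(np.array([[[u,v]]],float),K(f),np.array(f["D"],float)).ravel()
    R=np.array(f["R"]);d=R.T@[n[0],n[1],1];o=-R.T@np.array(f["t"]);return o+d*(h-o[2])/d[2]
def save(n,im): cv2.imwrite("pics/"+n,im[...,::-1])
E
python3 - <<'E'
from h import *
for n in ("top","scene"):
    f=grab_frame(n); save(n+"0.png",f["frame"]); np.save(n+"0.npy",f,allow_pickle=True)
    print(n,f["vfov"],-np.array(f["R"]).T@f["t"],f["D"])
print(get_obs())
E
```

```text
top 45.423319371406926 [ 0.38958782 -0.08774598  1.33364685] [-0.10874134  0.          0.          0.          0.        ]
scene 52.564199470895204 [1.13679284 0.25663204 0.73105442] [-0.01556858  0.          0.          0.          0.        ]
{'clock': 0.1, 'joints': array([-1.30114076,  0.4777465 ,  0.02237575,  1.55632269, -0.01149799,
        1.10928386, -0.08306754]), 'qvel': array([-0.00030535, -0.00148943,  0.00127165, -0.00311591,  0.00145199,
       -0.00137802, -0.00110976]), 'tau': array([ 5.29846424e-03, -5.97755384e+01,  1.61427431e+00, -2.81951988e+01,
        1.29506900e-02,  5.11998383e-03, -1.58790118e-05]), 'tcp_pos': array([0.2488024 , 0.62691942, 0.23041671]), 'orientation': array([-5.89785340e-01, -3.08555863e+00,  2.54878170e-03]), 'contact_force': array([ 0.06665914,  0.40924359, -0.46537642]), 'moment': array([-0.01091399,  0.01434821, -0.02250261]), 'gripper_force': 0.0, 'grip_width': 0.08573218357361354}
```

```bash
ls . pics
```

```text
.:
h.py
pics
scene0.npy
top0.npy

pics:
scene0.png
top0.png
```

View pics/top0.png

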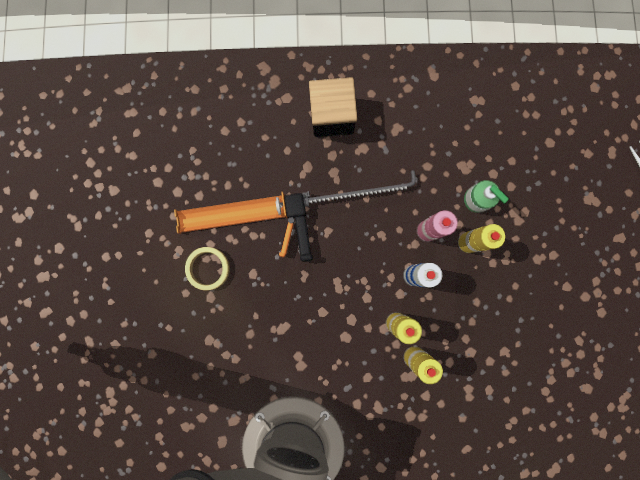

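View pics/scene0.png

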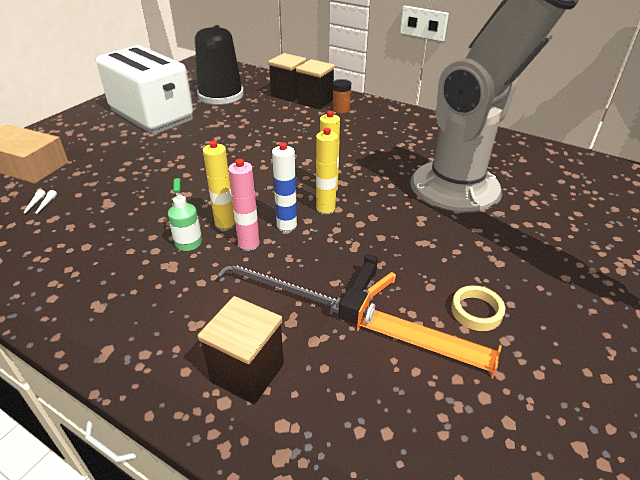

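Top view: the only white tube with a blue band and red cap is at top (430,275), scene (285,190). The pink one (437,226) and the yellow ones (482,238), (405,328) and (424,365) are look-alikes. The gun's front plate is at (180,221), its handle at (304,240) and the hook at (413,180). I'll confirm with an enlarged crop while measuring.

```bash
python3 - <<'E'
from h import *
t=np.load("top0.npy",allow_pickle=True).item(); s=np.load("scene0.npy",allow_pickle=True).item()
save("cart.png",cv2.resize(s["frame"][100:270,190:350],None,fx=3,fy=3,interpolation=cv2.INTER_CUBIC))
for n,f in(("top",t),("scene",s)):
    P=cloud(f); hsv=cv2.cvtColor(f["frame"],cv2.COLOR_RGB2HSV); H,S,V=[hsv[...,i].astype(int) for i in range(3)]
    v,u=np.mgrid[0:480,0:640]
    box=(lambda a,b,c,d:(u>=a)&(u<=c)&(v>=b)&(v<=d))
    c=box(400,255,448,295) if n=="top" else box(268,140,302,236)
    m=c&(P[...,2]>.195)&(P[...,2]<.215); print(n,"cart top",m.sum(),P[m].mean(0),P[m].min(0),P[m].max(0))
    m=c&(P[...,2]>.03)&(P[...,2]<.19)&(f["z_map"]>0)
    q=P[m]; A=np.c_[2*q[:,:2],np.ones(len(q))]; sol=np.linalg.lstsq(A,(q[:,:2]**2).sum(1),rcond=None)[0]
    print(" circle",sol[:2],np.sqrt(sol[2]+sol[:2]@sol[:2]),len(q))
    m=c&(P[...,2]>.215); print(" cap",P[m].mean(0),P[m].max(0))
    org=(H>8)&(H<18)&(S>180)&(V>110)&(P[...,2]>.002)&(P[...,2]<.07)
    org&= box(170,180,330,270) if n=="top" else box(340,250,520,380)
    q=P[org]; print(" orange",len(q),q.min(0),q.max(0))
    # rod
    rod=(P[...,2]>.018)&(P[...,2]<.045)&(box(312,170,408,210) if n=="top" else box(235,265,325,305))
    q=P[rod]; mm=q.mean(0); d=np.linalg.svd(q-mm)[2][0]; d*=np.sign(d[1]); print(" rod",len(q),mm,d,np.degrees(np.arctan2(d[1],d[0])))
    fr=np.array([d[:2],[-d[1],d[0]]])/np.hypot(*d[:2])
    q=P[org]; g=(q[:,:2]-mm[:2])@fr.T
    print(" orange in rod frame along",g.min(0),g.max(0), "front z max",q[g[:,0]>g[:,0].max()-.006].max(0))
    for a in np.linspace(g[:,0].min(),g[:,0].max(),12):
        k=abs(g[:,0]-a)<.006
        if k.any(): print("  %.3f y %.4f %.4f z %.4f %.4f"%(a,g[k,1].min(),g[k,1].max(),q[k,2].min(),q[k,2].max()))
    blk=(V<60)&(P[...,2]>.03)&(P[...,2]<.07)&(box(280,185,320,265) if n=="top" else box(335,250,385,330))
    q=P[blk];g=(q[:,:2]-mm[:2])@fr.T; print(" black",len(q),np.percentile(g,[1,99],axis=0),np.percentile(q[:,2],[50,99]))
E
```

```text
top cart top 416 [ 0.38873856 -0.29049621  0.20563384] [ 0.36401535 -0.31448537  0.19526268] [ 0.41160544 -0.26828452  0.21458912]
 circle [ 0.38871452 -0.29270113] 0.024490042069496395 239
 cap [ 0.38887712 -0.25409972  0.42635127] [ 0.39543716 -0.08774598  1.33364685]
 orange 125 [ 0.439647   -0.01464311  0.00201277] [0.5739404  0.25580093 0.04000676]
 rod 440 [ 0.58137278 -0.1729053   0.03302693] [-0.11985857  0.99278803 -0.00241861] 96.88396029197288
 orange in rod frame along [ 0.16541773 -0.02193602] [0.43034186 0.11911742] front z max [0.55187083 0.25580093 0.02396384]
  0.165 y 0.0498 0.0628 z 0.0272 0.0365
  0.190 y -0.0150 0.1171 z 0.0047 0.0368
  0.214 y -0.0161 0.0261 z 0.0094 0.0131
  0.262 y -0.0191 0.0262 z 0.0103 0.0141
  0.310 y 0.0255 0.0260 z 0.0025 0.0044
  0.334 y -0.0172 -0.0158 z 0.0062 0.0147
  0.382 y -0.0157 0.0262 z 0.0095 0.0174
  0.406 y -0.0173 -0.0173 z 0.0116 0.0116
  0.430 y -0.0219 0.0268 z 0.0020 0.0240
 black 912 [[ 0.13183892 -0.01583351]
 [ 0.1738278   0.13459626]] [0.04620517 0.0563757 ]
scene cart top 279 [ 0.39680932 -0.28465458  0.20505361] [
[... 404 characters left out ...]
nge in rod frame along [ 0.16608923 -0.02437423] [0.43448257 0.12001166] front z max [0.55576737 0.2602323  0.0286561 ]
  0.166 y 0.0610 0.1154 z 0.0021 0.0388
  0.190 y -0.0089 0.1200 z 0.0031 0.0395
  0.215 y -0.0036 0.0281 z 0.0046 0.0172
  0.239 y -0.0101 0.0294 z 0.0073 0.0153
  0.264 y -0.0165 0.0289 z 0.0064 0.0150
  0.288 y -0.0075 0.0288 z 0.0061 0.0151
  0.312 y -0.0088 0.0269 z 0.0045 0.0173
  0.337 y -0.0167 0.0297 z 0.0041 0.0152
  0.361 y -0.0189 0.0307 z 0.0049 0.0150
  0.386 y -0.0221 0.0306 z 0.0061 0.0178
  0.410 y -0.0207 0.0410 z 0.0022 0.0175
  0.434 y -0.0243 0.0434 z 0.0021 0.0287
 black 492 [[ 0.13189532 -0.01701043]
 [ 0.1722127   0.13519646]] [0.04356535 0.05435151]
```

View pics/cart.png

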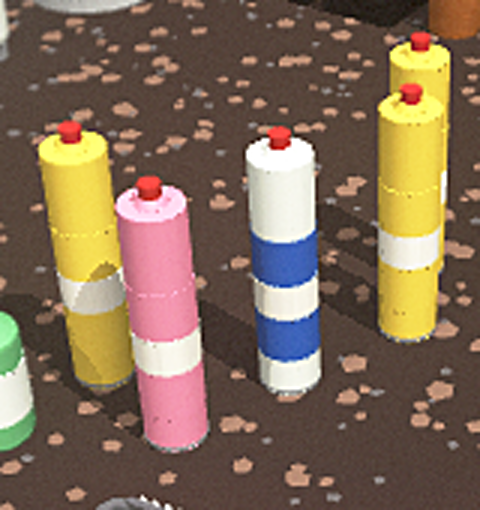

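The crop confirms it: white tube, blue bands, red cap. Next I work out the neighbours, the gun frame and the first moves.

```bash
cat >> h.py <<'E'
def az(a): a=np.radians(a); return np.array([np.cos(a),np.sin(a),0])
def toolR(yaz,tilt):
    """y horizontal at azimuth yaz; z down, tilted by tilt deg toward azimuth yaz+90"""
    y=az(yaz); t=np.radians(tilt); z=np.sin(t)*az(yaz+90)-np.cos(t)*np.array([0,0,1.]); return np.c_[np.cross(y,z),y,z]
def rel(p0,R0,p,R):
    o=R0.T@(np.array(p)-p0)/.15; r=Rot.from_matrix(R0.T@R).as_rotvec()/2
    print("off",o.round(3),"rot",r.round(3),"rows>=",int(np.ceil(max(np.linalg.norm(o)*.15/.0417,np.linalg.norm(r)*2/np.radians(7.16)))))
def now():
    o=get_obs(); return np.array(o["tcp_pos"]),Rot.from_rotvec(o["orientation"]).as_matrix()
E
python3 - <<'E'
from h import *
t=np.load("top0.npy",allow_pickle=True).item(); P=cloud(t)
m=((P[...,2]>.14)&(P[...,2]<.215)&(P[...,0]>.15)&(P[...,1]<-.1)).astype(np.uint8); m[:,:380]=0
n,l,st,c=cv2.connectedComponentsWithStats(m)
for i in range(1,n):
    if st[i,4]>60: q=P[l==i]; q=q[q[:,2]>.195] if (q[:,2]>.195).sum()>20 else q; print(c[i].round(),st[i,4],q.mean(0).round(3))
q=P[240:300,180:235][(P[240:300,180:235,2]>.015)]; print("tape",q.min(0),q.max(0))
q=P[70:140,300:365][(P[70:140,300:365,2]>.1)]; print("can",q.min(0),q.max(0))
# gun frame guess
m0=np.array([.5818,-.1722]); 
p0,R0=now(); print(p0,R0.round(2))
W1=np.array([.50,.10,.35]); R1=toolR(20,0); rel(p0,R0,W1,R1)
Rg=toolR(-15,60); c=np.array([.3885,-.2915,.155]); g=c+Rg[:,2]*.021; pre=g-Rg[:,2]*.13
Rm=toolR(0,30); W2=np.array([.42,-.2,.36]); 
print(g,pre); rel(W1,R1,pre+[0,0,.1],Rg); rel(pre+[0,0,.1],Rg,pre,Rg); rel(pre,Rg,g,Rg)
E
```

```text
[498. 194.] 158 [ 0.552 -0.454  0.156]
[441. 224.] 532 [ 0.491 -0.326  0.206]
[488. 237.] 593 [ 0.461 -0.421  0.206]
[426. 275.] 516 [ 0.389 -0.29   0.206]
[406. 329.] 514 [ 0.28  -0.246  0.206]
[427. 368.] 585 [ 0.202 -0.285  0.205]
tape [ 0.36708807 -0.08774598  0.01513946] [0.46558919 0.23577102 1.33364685]
can [ 0.38958782 -0.16354127  0.10010367] [ 0.82121038 -0.06294755  1.33364685]
[0.2488024  0.62691942 0.23041671] [[-0.93  0.37 -0.  ]
 [ 0.37  0.93 -0.  ]
 [-0.   -0.   -1.  ]]
off [-2.852 -2.649 -0.793] rot [-0.001  0.     0.422] rows>= 15
[ 0.39320702 -0.27393316  0.1445    ] [ 0.36406832 -0.38268028  0.2095    ]
off [-2.714 -1.952  0.27 ] rot [-0.16   0.507  0.277] rows>= 13
off [-0.577  0.     0.333] rot [0. 0. 0.] rows>= 3
off [-0.    -0.     0.867] rot [0. 0. 0.] rows>= 4
```

Request:
{"op": "drive_tool", "data": {
  "rows": [
    {"offset": [-0.18,-0.16,-0.05],"rotation": [0,0,0],"claw": 0.75},
    {"offset": [-0.36,-0.33,-0.15],"rotation": [0,0,0],"claw": 0.75},
    {"offset": [-0.54,-0.5,-0.3],"rotation": [0,0,0],"claw": 0.75},
    {"offset": [-0.71,-0.66,-0.45],"rotation": [0,0,0],"claw": 0.75},
    {"offset": [-0.9,-0.83,-0.6],"rotation": [0,0,0],"claw": 0.75},
    {"offset": [-0.95,-0.88,-0.79],"rotation": [0,0,0],"claw": 0.75},
    {"offset": [-0.95,-0.88,-0.79],"rotation": [0,0,0],"claw": 0.75}
  ]
}}

```text
clock: 0.68
tcp_pos: [0.3373, 0.4497, 0.356]
orientation: [0.6, 3.079, 0.012]
contact_force: [-0.2, 1.7, 0.6]
grip_width: 0.0639
gripper_force: 0.0
```

Request:
{"op": "drive_tool", "data": {
  "rows": [
    {"offset": [-0.2,-0.19,0],"rotation": [0,0,0.05],"claw": 0.75},
    {"offset": [-0.4,-0.37,0],"rotation": [0,0,0.1],"claw": 0.75},
    {"offset": [-0.59,-0.55,0],"rotation": [0,0,0.15],"claw": 0.75},
    {"offset": [-0.78,-0.72,0],"rotation": [0,0,0.2],"claw": 0.75},
    {"offset": [-0.95,-0.88,0],"rotation": [0,0,0.25],"claw": 0.75},
    {"offset": [-0.95,-0.88,0],"rotation": [0,0,0.3],"claw": 0.75},
    {"offset": [-0.95,-0.88,0],"rotation": [0,0,0.3],"claw": 0.75}
  ]
}}

```text
clock: 1.27
tcp_pos: [0.4174, 0.2746, 0.3498]
orientation: [-1.487, -2.767, 0.0]
contact_force: [0.5, 1.1, -0.2]
grip_width: 0.0639
gripper_force: 0.0
```

```bash
python3 - <<'E'
from h import *
o=get_obs();p,R=now();print(o["clock"],p,R.round(2),o["joints"].round(2),o["grip_width"])
Rg=toolR(-15,60); c=np.array([.3885,-.2915,.155]); g=c+Rg[:,2]*.021; pre=g-Rg[:,2]*.13
A=np.array([.44,-.12,.36]); RA=toolR(-5,30)
rel(p,R,A,RA); rel(A,RA,pre+[0,0,.08],Rg)
E
```

```text
1.2667 [0.41741969 0.27460411 0.34980395] [[-0.55  0.83 -0.  ]
 [ 0.83  0.55  0.  ]
 [ 0.   -0.   -1.  ]] [-0.94  0.08  0.25  1.82 -0.02  1.25 -0.1 ] 0.06388815964408494
off [-2.277 -1.326 -0.068] rot [-0.088  0.252  0.328] rows>= 10
off [-1.784 -0.352 -0.487] rot [-0.062  0.261  0.062] rows>= 7
```

Request:
{"op": "drive_tool", "data": {
  "rows": [
    {"offset": [-0.24,-0.14,0],"rotation": [0,0,0.06],"claw": 0.75},
    {"offset": [-0.48,-0.28,0],"rotation": [0,0,0.12],"claw": 0.75},
    {"offset": [-0.72,-0.42,0],"rotation": [0,0,0.18],"claw": 0.75},
    {"offset": [-0.96,-0.56,0],"rotation": [0,0,0.24],"claw": 0.75},
    {"offset": [-0.96,-0.56,0],"rotation": [0,0,0.3],"claw": 0.75},
    {"offset": [-0.96,-0.56,0],"rotation": [0,0,0.33],"claw": 0.75},
    {"offset": [-0.96,-0.56,0],"rotation": [0,0,0.33],"claw": 0.75}
  ]
}}

```text
clock: 1.85
tcp_pos: [0.427, 0.1112, 0.3498]
orientation: [-2.293, -2.147, -0.0]
contact_force: [0.4, 0.8, -0.5]
grip_width: 0.064
gripper_force: 0.0
```

```bash
python3 - <<'E'
from h import *
o=get_obs();p,R=now();print(o["clock"],p,R.round(2),o["joints"].round(2),o["grip_width"])
A=np.array([.44,-.03,.36]); RA=toolR(-10,25); B=np.array([.42,-.17,.36]);RB=toolR(-12,40)
Rg=toolR(-15,60); c=np.array([.3885,-.2915,.155]); g=c+Rg[:,2]*.021; pre=g-Rg[:,2]*.13
rel(p,R,A,RA); rel(A,RA,B,RB)
C=np.array([.39,-.29,.34]); RC=toolR(-15,55); rel(B,RB,C,RC); rel(C,RC,pre+[0,0,.09],Rg)
E
```

```text
1.85 [0.42704136 0.11115179 0.34976739] [[ 0.07  1.   -0.  ]
 [ 1.   -0.07  0.  ]
 [ 0.   -0.   -1.  ]] [-0.79 -0.05  0.38  1.94  0.02  1.25 -0.48] 0.06401916626097151
off [-0.933  0.148 -0.069] rot [-0.012  0.218  0.054] rows>= 4
off [-0.854  0.031 -0.398] rot [-0.009  0.131  0.015] rows>= 4
off [-0.717 -0.029 -0.428] rot [-0.019  0.131  0.018] rows>= 4
off [-0.589 -0.007 -0.371] rot [-0.     0.044  0.   ] rows>= 3
```

Request:
{"op": "drive_tool", "data": {
  "rows": [
    {"offset": [-0.24,0.04,-0.02],"rotation": [0,0.05,0.01],"claw": 0.75},
    {"offset": [-0.48,0.08,-0.04],"rotation": [0,0.1,0.02],"claw": 0.75},
    {"offset": [-0.72,0.12,-0.06],"rotation": [-0.01,0.16,0.04],"claw": 0.75},
    {"offset": [-0.93,0.15,-0.07],"rotation": [-0.01,0.22,0.05],"claw": 0.75},
    {"offset": [-0.93,0.15,-0.07],"rotation": [-0.01,0.22,0.05],"claw": 0.75}
  ]
}}

```text
clock: 2.27
tcp_pos: [0.4405, -0.0375, 0.3607]
orientation: [-2.159, -1.81, -0.491]
contact_force: [-0.9, -0.3, 1.1]
grip_width: 0.0646
gripper_force: 0.0
```

Request:
{"op": "drive_tool", "data": {
  "rows": [
    {"offset": [-0.21,0.01,-0.1],"rotation": [0,0.04,0],"claw": 0.75},
    {"offset": [-0.43,0.02,-0.2],"rotation": [0,0.07,0.01],"claw": 0.75},
    {"offset": [-0.64,0.03,-0.3],"rotation": [-0.01,0.1,0.01],"claw": 0.75},
    {"offset": [-0.85,0.03,-0.4],"rotation": [-0.01,0.13,0.015],"claw": 0.75},
    {"offset": [-0.85,0.03,-0.4],"rotation": [-0.01,0.13,0.015],"claw": 0.75}
  ]
}}

```text
clock: 2.68
tcp_pos: [0.4191, -0.1783, 0.3563]
orientation: [-2.032, -1.63, -0.731]
contact_force: [-0.7, 0.3, -0.6]
grip_width: 0.0637
gripper_force: 0.0
```

```bash
python3 - <<'E'
from h import *
o=get_obs();p,R=now();print(o["clock"],p,R.round(2),o["joints"].round(2),o["grip_width"])
Rg=toolR(-15,60); c=np.array([.3885,-.2915,.155]); g=c+Rg[:,2]*.021; pre=g-Rg[:,2]*.13
C=np.array([.39,-.29,.34]); RC=toolR(-15,55); rel(p,R,C,RC); rel(C,RC,pre+[0,0,.09],Rg)
E
```

```text
2.6833 [ 0.41913137 -0.17833721  0.35630536] [[ 0.17  0.98  0.13]
 [ 0.75 -0.21  0.63]
 [ 0.64 -0.01 -0.77]] [-0.14  0.31  1.02  1.87 -0.76  1.65  0.86] 0.06368150295880912
off [-0.66  -0.029 -0.409] rot [-0.019  0.132  0.013] rows>= 3
off [-0.589 -0.007 -0.371] rot [-0.     0.044  0.   ] rows>= 3
```

Request:
{"op": "drive_tool", "data": {
  "rows": [
    {"offset": [-0.22,-0.01,-0.14],"rotation": [0,0.03,0],"claw": 0.75},
    {"offset": [-0.44,-0.02,-0.28],"rotation": [-0.01,0.06,0.01],"claw": 0.75},
    {"offset": [-0.66,-0.03,-0.41],"rotation": [-0.02,0.1,0.01],"claw": 0.75},
    {"offset": [-0.66,-0.03,-0.41],"rotation": [-0.02,0.1,0.01],"claw": 0.75}
  ]
}}

```text
clock: 3.02
tcp_pos: [0.3912, -0.2865, 0.3393]
orientation: [-1.92, -1.495, -0.936]
contact_force: [-0.4, 0.9, 1.1]
grip_width: 0.0639
gripper_force: 0.0
```

```bash
python3 - <<'E'
from h import *
o=get_obs();p,R=now();print(o["clock"],p,R.round(2),o["joints"].round(2),o["grip_width"])
for t in (50,60):
  Rg=toolR(-15,t); c=np.array([.3885,-.2915,.158]); g=c+Rg[:,2]*.021; pre=g-Rg[:,2]*.13
  rel(p,R,pre+[0,0,.09],Rg); rel(pre+[0,0,.09],Rg,pre,Rg)
E
```

```text
3.0167 [ 0.39122025 -0.28654063  0.3393365 ] [[ 0.15  0.97  0.2 ]
 [ 0.6  -0.25  0.76]
 [ 0.78  0.01 -0.62]] [ 0.31  0.54  0.88  1.74 -0.86  1.9   1.13] 0.06392118751377884
off [-0.479 -0.016 -0.377] rot [-0.001 -0.014  0.006] rows>= 3
off [-0.46   0.     0.386] rot [0. 0. 0.] rows>= 3
off [-0.606 -0.018 -0.37 ] rot [-0.002  0.073  0.006] rows>= 3
off [-0.52  0.    0.3 ] rot [0. 0. 0.] rows>= 3
```

Request:
{"op": "drive_tool", "data": {
  "rows": [
    {"offset": [-0.16,0,-0.13],"rotation": [0,0,0],"claw": 0.75},
    {"offset": [-0.32,-0.01,-0.25],"rotation": [0,-0.01,0],"claw": 0.75},
    {"offset": [-0.48,-0.02,-0.38],"rotation": [0,-0.014,0.006],"claw": 0.75},
    {"offset": [-0.48,-0.02,-0.38],"rotation": [0,-0.014,0.006],"claw": 0.75}
  ]
}}

```text
clock: 3.35
tcp_pos: [0.3672, -0.3716, 0.3203]
orientation: [-1.947, -1.505, -0.906]
contact_force: [0.2, 0.1, 1.4]
grip_width: 0.0642
gripper_force: 0.0
```

```bash
python3 - <<'E'
from h import *
o=get_obs();p,R=now();print(o["clock"],p,R.round(2),o["joints"].round(2),o["grip_width"])
for t in (50,):
  Rg=toolR(-15,t); c=np.array([.3885,-.2915,.165]); g=c+Rg[:,2]*.021; pre=g-Rg[:,2]*.12
  rel(p,R,pre,Rg);rel(pre,Rg,g,Rg)
E
```

```text
3.35 [ 0.36721715 -0.37160824  0.32027902] [[ 0.16  0.97  0.19]
 [ 0.62 -0.25  0.74]
 [ 0.76  0.   -0.65]] [ 0.54  0.61  0.72  1.59 -0.8   1.9   1.15] 0.06422877658762569
off [-0.436 -0.002  0.43 ] rot [-0.002  0.002  0.003] rows>= 3
off [0.  0.  0.8] rot [0. 0. 0.] rows>= 3
```

Request:
{"op": "drive_tool", "data": {
  "rows": [
    {"offset": [-0.15,0,0.14],"rotation": [0,0,0],"claw": 0.8},
    {"offset": [-0.29,0,0.29],"rotation": [0,0,0],"claw": 0.8},
    {"offset": [-0.44,0,0.43],"rotation": [0,0,0],"claw": 0.8},
    {"offset": [-0.44,0,0.43],"rotation": [0,0,0],"claw": 0.8},
    {"offset": [-0.44,0,0.43],"rotation": [0,0,0],"claw": 0.8}
  ]
}}

```text
clock: 3.77
tcp_pos: [0.3718, -0.3595, 0.2297]
orientation: [-1.938, -1.506, -0.908]
contact_force: [0.8, -0.2, 0.3]
grip_width: 0.0686
gripper_force: 0.0
```

```bash
python3 - <<'E'
from h import *
o=get_obs();p,R=now();print(o["clock"],p,R.round(2),o["joints"].round(2),o["grip_width"])
for t in (50,):
  Rg=toolR(-15,t); c=np.array([.3885,-.2915,.165]); g=c+Rg[:,2]*.021
  rel(p,R,g,Rg)
f=grab_frame("wrist"); np.save("w1.npy",f,allow_pickle=True)
P=cloud(f); r=np.hypot(P[...,0]-.3885,P[...,1]+.2915); m=(r<.035)&(P[...,2]>.08)&(P[...,2]<.2); q=P[m]
A=np.c_[2*q[:,:2],np.ones(len(q))]; s=np.linalg.lstsq(A,(q[:,:2]**2).sum(1),rcond=None)[0]; print(len(q),s[:2],np.sqrt(s[2]+s[:2]@s[:2]))
m=(r<.035)&(P[...,2]>.2)&(P[...,2]<.212);print(P[m].mean(0),m.sum())
E
```

```text
3.7667 [ 0.37183998 -0.35949488  0.22970082] [[ 0.16  0.97  0.19]
 [ 0.62 -0.25  0.74]
 [ 0.77  0.   -0.64]] [ 0.55  0.7   0.69  1.68 -0.83  1.78  1.25] 0.06857742353964513
off [-0.032 -0.004  0.775] rot [-0.004 -0.001  0.004] rows>= 3
3617 [ 0.38792141 -0.2902062 ] 0.02445954159130389
[ 0.38645312 -0.29594588  0.20599252] 3084
```

Request:
{"op": "drive_tool", "data": {
  "rows": [
    {"offset": [-0.02,0,0.2],"rotation": [0,0,0],"claw": 0.8},
    {"offset": [-0.03,0,0.4],"rotation": [0,0,0],"claw": 0.8},
    {"offset": [-0.03,0,0.6],"rotation": [0,0,0],"claw": 0.8},
    {"offset": [-0.03,0,0.78],"rotation": [0,0,0],"claw": 0.8},
    {"offset": [-0.03,0,0.78],"rotation": [0,0,0],"claw": 0.8},
    {"offset": [-0.03,0,0.78],"rotation": [0,0,0],"claw": 0.6},
    {"offset": [-0.03,0,0.78],"rotation": [0,0,0],"claw": 0.4},
    {"offset": [-0.03,0,0.78],"rotation": [0,0,0],"claw": 0.2},
    {"offset": [-0.03,0,0.78],"rotation": [0,0,0],"claw": 0.2},
    {"offset": [-0.03,0,0.78],"rotation": [0,0,0],"claw": 0.2},
    {"offset": [-0.03,0,0.78],"rotation": [0,0,0],"claw": 0.2}
  ],
  "force": 90
}}

```text
clock: 4.73
tcp_pos: [0.393, -0.2787, 0.1538]
orientation: [-1.944, -1.506, -0.911]
contact_force: [-2.3, 1.0, 6.3]
grip_width: 0.0473
gripper_force: 91.6
```

```bash
python3 - <<'E'
from h import *
o=get_obs();p,R=now();print(o["clock"],p,R.round(2),o["joints"].round(2),o["grip_width"],o["gripper_force"],o["contact_force"])
L=p+[0,0,.12]; rel(p,R,L,R)
f=grab_frame("scene"); save("s2.png",f["frame"])
E
```

```text
4.7333 [ 0.3930345  -0.27869794  0.15375014] [[ 0.16  0.97  0.2 ]
 [ 0.62 -0.25  0.74]
 [ 0.77  0.01 -0.64]] [ 0.45  0.72  0.64  1.87 -0.91  1.59  1.31] 0.04728831485402984 91.61176800727844 [-2.27317178  1.00074629  6.28356927]
off [ 0.613  0.004 -0.514] rot [0. 0. 0.] rows>= 3
```

View pics/s2.png

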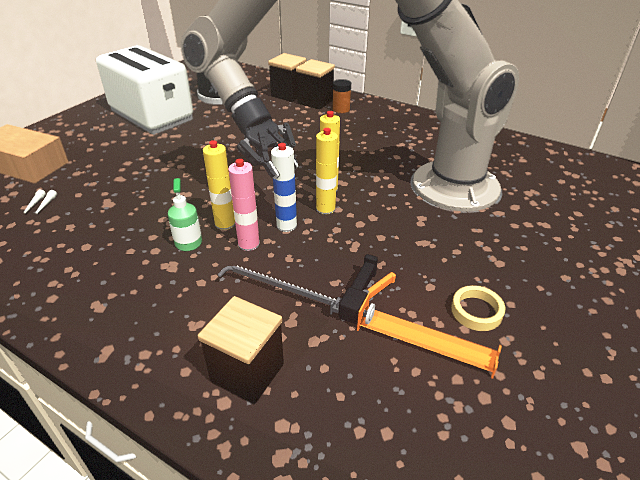

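The picture shows the tube at (285,190) held by the fingers near its top, still upright. I'll lift it and refine the gun's axis from the first frames.

Request:
{"op": "drive_tool", "data": {
  "rows": [
    {"offset": [0.1,0,-0.08],"rotation": [0,0,0],"claw": 0.2},
    {"offset": [0.2,0,-0.17],"rotation": [0,0,0],"claw": 0.2},
    {"offset": [0.3,0,-0.25],"rotation": [0,0,0],"claw": 0.2},
    {"offset": [0.4,0,-0.34],"rotation": [0,0,0],"claw": 0.2},
    {"offset": [0.5,0,-0.42],"rotation": [0,0,0],"claw": 0.2},
    {"offset": [0.6,0,-0.51],"rotation": [0,0,0],"claw": 0.2},
    {"offset": [0.7,0,-0.59],"rotation": [0,0,0],"claw": 0.2},
    {"offset": [0.7,0,-0.59],"rotation": [0,0,0],"claw": 0.2}
  ]
}}

```text
clock: 5.45
tcp_pos: [0.3928, -0.2802, 0.2925]
orientation: [-1.949, -1.51, -0.911]
contact_force: [1.0, -1.4, -3.0]
grip_width: 0.0468
gripper_force: 92.7
```

```bash
python3 - <<'E'
from h import *
o=get_obs();p,R=now();print(o["clock"],p,R.round(2),o["joints"].round(2),o["grip_width"],o["gripper_force"],o["contact_force"])
f=grab_frame("scene"); P=cloud(f)
# tube axis now
c0=p-.0167*R[:,2]; ax=np.array([0,0,1.])
d=np.hypot(P[...,0]-c0[0],P[...,1]-c0[1]); m=(d<.04)&(P[...,2]>c0[2]-.15)&(P[...,2]<c0[2]-.03)
q=P[m]; hi=[]
for a in np.arange(-.15,-.03,.03):
    k=q[(q[:,2]>c0[2]+a)&(q[:,2]<c0[2]+a+.03)]
    if len(k)>50: 
        A=np.c_[2*k[:,:2],np.ones(len(k))]; s=np.linalg.lstsq(A,(k[:,:2]**2).sum(1),rcond=None)[0]; print("slice",a,len(k),s[:2].round(4),np.sqrt(s[2]+s[:2]@s[:2]).round(4))
print("lowest",q[:,2].min(),"c0",c0)
t=np.load("top0.npy",allow_pickle=True).item(); s=np.load("scene0.npy",allow_pickle=True).item()
d=az(96.9)[:2]; n=np.array([-d[1],d[0]]); m0=np.array([.5813,-.1729])
for nm,f,b in(("top",t,(172,190,290,240)),("scene",s,(360,305,505,380))):
    hsv=cv2.cvtColor(f["frame"],cv2.COLOR_RGB2HSV).astype(int); H,S,V=hsv[...,0],hsv[...,1],hsv[...,2]
    mk=(H>6)&(H<22)&(S>150)&(V>100); v,u=np.nonzero(mk); k=(u>=b[0])&(u<=b[2])&(v>=b[1])&(v<=b[3]); u,v=u[k],v[k]
    W=np.array([ray(f,a,c,.012)[:2] for a,c in zip(u,v)]); g=(W-m0)@np.c_[d,n]
    E=[]
    for a in np.arange(.22,.41,.01):
        k=abs(g[:,0]-a)<.005
        if k.sum()>5: E.append((a,g[k,1].min(),g[k,1].max()))
    E=np.array(E); print(nm,len(u)); print(E[::3].round(4)); c=np.polyfit(E[:,0],(E[:,1]+E[:,2])/2,1); print("slope",np.degrees(c[0]),"mid@.3",np.polyval(c,.3), "width",np.median(E[:,2]-E[:,1]), "along max",g[:,0].max())
E
```

```text
5.45 [ 0.39278883 -0.28016944  0.29245908] [[ 0.16  0.97  0.2 ]
 [ 0.63 -0.25  0.74]
 [ 0.76  0.01 -0.65]] [ 0.39  0.52  0.72  1.79 -0.83  1.75  1.11] 0.04676513805955581 92.7377450466156 [ 1.01997398 -1.44103815 -3.02549115]
slice -0.15 261 [ 0.39   -0.2925] 0.0233
slice -0.12 273 [ 0.3908 -0.292 ] 0.0233
slice -0.09 291 [ 0.3905 -0.2924] 0.0239
slice -0.06 318 [ 0.391  -0.2924] 0.0236
lowest 0.15333333211377312 c0 [ 0.38946772 -0.29247083  0.30325427]
top 2402
[[ 0.22   -0.0226  0.0278]
 [ 0.25   -0.0238  0.0276]
 [ 0.28   -0.0237  0.0277]
 [ 0.31   -0.0236  0.0266]
 [ 0.34   -0.0235  0.027 ]
 [ 0.37   -0.0237  0.0271]
 [ 0.4    -0.0237  0.0273]]
slope -0.04548967494484959 mid@.3 0.002026470855963031 width 0.05049497341029074 along max 0.43612900546603167
scene 2154
[[ 0.22   -0.0195  0.0309]
 [ 0.25   -0.019   0.0309]
 [ 0.28   -0.0201  0.0293]
 [ 0.31   -0.0202  0.0302]
 [ 0.34   -0.0204  0.031 ]
 [ 0.37   -0.0206  0.0302]
 [ 0.4    -0.0202  0.031 ]]
slope -0.13075067627991316 mid@.3 0.005259490358173924 width 0.050868526277819404 along max 0.43620121774062975
```

```bash
cat >> h.py <<'E'
d2=az(96.9); n2=az(186.9); O=np.array([.5813,-.1729,0])+.1785*d2+.0035*n2
def gun(x,y,z): return O+x*d2+y*n2+np.array([0,0,z])
E
python3 - <<'E'
from h import *
from scipy.spatial.transform import Slerp
p,R=now(); axt=R.T@[0,0,1.]; gt=np.array([0,0,-.0167]); np.savez("held.npz",axt=axt,gt=gt)
Rt=Rot.align_vectors([d2,az(6.9)],[axt,[0,1,0]],weights=[1e3,1])[0].as_matrix()
pt=gun(.1915,0,.137)-Rt@gt; print("O",O,"target",pt,Rt.round(3)); np.savez("tgt.npz",Rt=Rt,pt=pt)
sl=Slerp([0,1],Rot.from_matrix([R,Rt])); print("angle",np.degrees(Rot.from_matrix(R.T@Rt).magnitude()))
# via points
mid=np.array([.46,-.12,.33]); V=[(p,R),(mid,sl(.3).as_matrix()),(np.array([.51,.02,.31]),sl(.55).as_matrix()),(np.array([.535,.14,.26]),sl(.8).as_matrix()),(pt,Rt)]
for a,b in zip(V,V[1:]): rel(*a,*b)
for q,r in V: print(q.round(3),(q+r@gt-r@axt*.1645).round(3))
E
```

```text
O [0.55638092 0.00388671 0.        ] target [0.53474426 0.18329893 0.12425218] [[-0.097  0.992  0.082]
 [ 0.757  0.127 -0.641]
 [-0.646 -0.    -0.763]]
angle 92.00345611288236
off [0.938 0.168 0.702] rot [ 0.006 -0.232 -0.063] rows>= 5
off [0.839 0.183 0.513] rot [ 0.005 -0.194 -0.053] rows>= 4
off [0.805 0.106 0.346] rot [ 0.005 -0.194 -0.053] rows>= 4
off [ 0.611 -0.031  0.727] rot [ 0.004 -0.155 -0.042] rows>= 4
[ 0.393 -0.279  0.29 ] [ 0.389 -0.292  0.137]
[ 0.46 -0.12  0.33] [ 0.456 -0.201  0.199]
[0.51 0.02 0.31] [ 0.511 -0.105  0.22 ]
[0.535 0.14  0.26 ] [ 0.545 -0.01   0.225]
[0.535 0.183 0.124] [0.553 0.031 0.137]
```

Request:
{"op": "drive_tool", "data": {
  "rows": [
    {"offset": [0.13,0.02,0.1],"rotation": [0,-0.02,-0.01],"claw": 0.2},
    {"offset": [0.27,0.05,0.2],"rotation": [0,-0.05,-0.015],"claw": 0.2},
    {"offset": [0.4,0.07,0.3],"rotation": [0,-0.08,-0.02],"claw": 0.2},
    {"offset": [0.53,0.1,0.4],"rotation": [0,-0.12,-0.03],"claw": 0.2},
    {"offset": [0.67,0.12,0.5],"rotation": [0.003,-0.16,-0.04],"claw": 0.2},
    {"offset": [0.8,0.14,0.6],"rotation": [0.005,-0.2,-0.05],"claw": 0.2},
    {"offset": [0.94,0.17,0.7],"rotation": [0.006,-0.23,-0.063],"claw": 0.2},
    {"offset": [0.94,0.17,0.7],"rotation": [0.006,-0.23,-0.063],"claw": 0.2}
  ]
}}

```text
clock: 6.17
tcp_pos: [0.4626, -0.1108, 0.331]
orientation: [-2.154, -1.912, -0.517]
contact_force: [0.3, 0.9, -3.5]
grip_width: 0.0468
gripper_force: 93.2
```

Request:
{"op": "drive_tool", "data": {
  "rows": [
    {"offset": [0.14,0.03,0.09],"rotation": [0,-0.03,-0.01],"claw": 0.2},
    {"offset": [0.28,0.06,0.17],"rotation": [0,-0.06,-0.015],"claw": 0.2},
    {"offset": [0.42,0.09,0.26],"rotation": [0,-0.1,-0.025],"claw": 0.2},
    {"offset": [0.56,0.12,0.34],"rotation": [0,-0.13,-0.035],"claw": 0.2},
    {"offset": [0.7,0.15,0.43],"rotation": [0.003,-0.16,-0.045],"claw": 0.2},
    {"offset": [0.84,0.18,0.51],"rotation": [0.005,-0.19,-0.053],"claw": 0.2},
    {"offset": [0.84,0.18,0.51],"rotation": [0.005,-0.19,-0.053],"claw": 0.2}
  ]
}}

```text
clock: 6.75
tcp_pos: [0.5098, 0.0302, 0.3094]
orientation: [2.221, 2.159, 0.105]
contact_force: [0.3, 2.5, -3.6]
grip_width: 0.047
gripper_force: 93.4
```

```bash
python3 - <<'E'
from h import *
o=get_obs();p,R=now();print(o["clock"],p,R.round(2),o["joints"].round(2),o["gripper_force"])
T=np.load("tgt.npz"); from scipy.spatial.transform import Slerp
sl=Slerp([0,1],Rot.from_matrix([R,T["Rt"]])); r=sl(.55).as_matrix();m=np.array([.535,.14,.26])
rel(p,R,m,r); rel(m,r,T["pt"],T["Rt"])
E
```

```text
6.75 [0.50980647 0.03021047 0.30939101] [[ 0.03  1.    0.08]
 [ 1.   -0.03  0.02]
 [ 0.02  0.08 -1.  ]] [-0.58  0.08  0.43  1.92 -0.04  1.07 -0.16] 93.36466670036316
off [0.73  0.121 0.353] rot [ 0.006 -0.196 -0.049] rows>= 4
off [ 0.603 -0.027  0.733] rot [ 0.005 -0.16  -0.04 ] rows>= 4
```

Request:
{"op": "drive_tool", "data": {
  "rows": [
    {"offset": [0.12,0.02,0.06],"rotation": [0,-0.03,-0.01],"claw": 0.2},
    {"offset": [0.24,0.04,0.12],"rotation": [0,-0.06,-0.015],"claw": 0.2},
    {"offset": [0.36,0.06,0.18],"rotation": [0,-0.1,-0.025],"claw": 0.2},
    {"offset": [0.48,0.08,0.24],"rotation": [0,-0.13,-0.033],"claw": 0.2},
    {"offset": [0.6,0.1,0.3],"rotation": [0.003,-0.16,-0.04],"claw": 0.2},
    {"offset": [0.73,0.12,0.35],"rotation": [0.006,-0.196,-0.049],"claw": 0.2},
    {"offset": [0.73,0.12,0.35],"rotation": [0.006,-0.196,-0.049],"claw": 0.2}
  ]
}}

```text
clock: 7.33
tcp_pos: [0.5347, 0.1392, 0.2579]
orientation: [1.936, 2.045, -0.325]
contact_force: [0.1, 2.8, -5.1]
grip_width: 0.0472
gripper_force: 93.5
```

Request:
{"op": "drive_tool", "data": {
  "rows": [
    {"offset": [0.1,0,0.12],"rotation": [0,-0.03,-0.01],"claw": 0.2},
    {"offset": [0.2,-0.01,0.24],"rotation": [0,-0.06,-0.015],"claw": 0.2},
    {"offset": [0.3,-0.01,0.36],"rotation": [0,-0.09,-0.02],"claw": 0.2},
    {"offset": [0.4,-0.02,0.48],"rotation": [0,-0.12,-0.03],"claw": 0.2},
    {"offset": [0.5,-0.02,0.6],"rotation": [0.003,-0.14,-0.035],"claw": 0.2},
    {"offset": [0.6,-0.03,0.73],"rotation": [0.005,-0.16,-0.04],"claw": 0.2},
    {"offset": [0.6,-0.03,0.73],"rotation": [0.005,-0.16,-0.04],"claw": 0.2},
    {"offset": [0.6,-0.03,0.73],"rotation": [0.005,-0.16,-0.04],"claw": 0.2}
  ]
}}

```text
clock: 8.0
tcp_pos: [0.5351, 0.1744, 0.1254]
orientation: [1.694, 1.905, -0.623]
contact_force: [0.4, -0.5, -2.3]
grip_width: 0.0473
gripper_force: 93.1
```

```bash
python3 - <<'E'
from h import *
o=get_obs();p,R=now();print(o["clock"],p,R.round(3),o["joints"].round(2),o["gripper_force"])
T=np.load("tgt.npz"); rel(p,R,T["pt"],T["Rt"])
H=np.load("held.npz"); gp=p+R@H["gt"]; a=R@H["axt"]; print("grip",gp,"axis",a, "gun coords",(gp-O)@np.c_[d2,n2])
ims=[]
for nme in("top","scene"):
    f=grab_frame(nme); np.save(nme+"3.npy",f,allow_pickle=True); ims.append(f["frame"]); 
A=cv2.resize(ims[0][150:300,150:350],(640,480)) ; save("t3.png",A)
B=cv2.resize(ims[1][220:400,300:540],(640,480)); save("s3.png",B)
f=np.load("scene3.npy",allow_pickle=True).item(); P=cloud(f); hsv=cv2.cvtColor(f["frame"],cv2.COLOR_RGB2HSV).astype(int)
Q=(P-gp); s=Q@a; r=np.linalg.norm(Q-s[...,None]*a,axis=-1); m=(abs(r-.0245)<.008)&(s>-.17)&(s<-.03); q=P[m]; print(m.sum())
# fit axis: perpendicular circle fit in slices
for k0 in(-.16,-.13,-.10,-.07):
    ss=s[m]; k=q[(ss>k0)&(ss<k0+.03)]
    if len(k)<40: continue
    e1=np.cross(a,[0,0,1.]);e1/=np.linalg.norm(e1);e2=np.cross(e1,a); w=np.c_[(k-gp)@e1,(k-gp)@e2]
    so=np.linalg.lstsq(np.c_[2*w,np.ones(len(w))],(w**2).sum(1),rcond=None)[0]; print(k0,len(k),"lateral(toward e1),up",so[:2].round(4),np.sqrt(so[2]+so[:2]@so[:2]).round(4),e1.round(2))
E
```

```text
8.0 [0.53513651 0.17438612 0.12541239] [[-0.091  0.993  0.073]
 [ 0.758  0.116 -0.642]
 [-0.646 -0.003 -0.764]] [-0.98  0.65  0.33  1.79  0.42  1.16 -0.81] 93.09037685394287
off [ 0.05   0.004 -0.032] rot [-0.005 -0.    -0.003] rows>= 1
grip [0.53392474 0.18509955 0.1381656 ] axis [-1.09157499e-01  9.94024349e-01  4.83192447e-04] gun coords [0.1825982 0.0005232]
2329
-0.16 484 lateral(toward e1),up [0.0003 0.0023] 0.0234 [ 0.99  0.11 -0.  ]
-0.13 506 lateral(toward e1),up [0.0005 0.0024] 0.0239 [ 0.99  0.11 -0.  ]
-0.1 528 lateral(toward e1),up [0.0012 0.0028] 0.0238 [ 0.99  0.11 -0.  ]
-0.07 545 lateral(toward e1),up [0.0012 0.0028] 0.0239 [ 0.99  0.11 -0.  ]
```

View pics/t3.png

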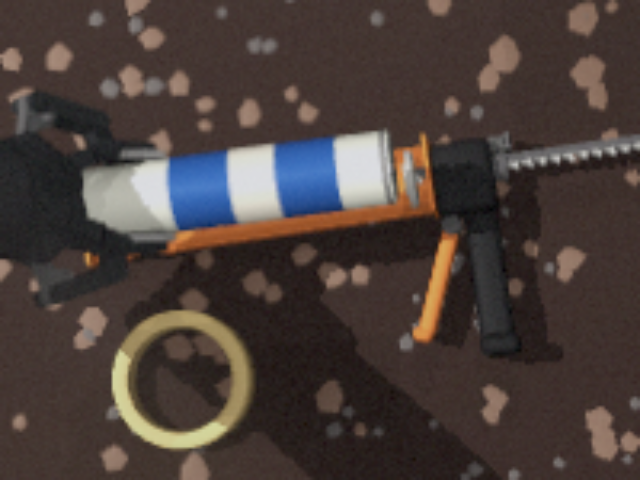

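View pics/s3.png

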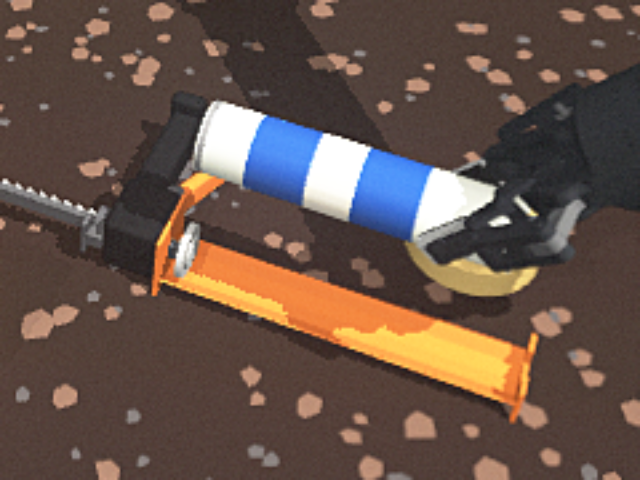

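The top crop shows the tube lying over the cradle with its piston end at (385,165), ahead of the plunger disc at (410,180). The scene crop shows it parallel to the trough at the right height, with the tape roll clear. Lowering next.

```bash
python3 - <<'E'
from h import *
p,R=now(); H=np.load("held.npz"); Rt=Rot.align_vectors([d2,az(6.9)],[H["axt"],[0,1,0]],weights=[1e3,1])[0].as_matrix()
rel(p,R,gun(.1915,-.0005,.050)-Rt@H["gt"],Rt)
E
```

```text
off [ 0.445 -0.006  0.422] rot [-0.004 -0.001 -0.006] rows>= 3
```

Request:
{"op": "drive_tool", "data": {
  "rows": [
    {"offset": [0.1,0,0.05],"rotation": [0,0,-0.003],"claw": 0.2},
    {"offset": [0.18,0,0.14],"rotation": [-0.002,0,-0.006],"claw": 0.2},
    {"offset": [0.26,0,0.23],"rotation": [-0.004,0,-0.006],"claw": 0.2},
    {"offset": [0.35,-0.005,0.33],"rotation": [-0.004,0,-0.006],"claw": 0.2},
    {"offset": [0.445,-0.006,0.42],"rotation": [-0.004,0,-0.006],"claw": 0.2},
    {"offset": [0.445,-0.006,0.42],"rotation": [-0.004,0,-0.006],"claw": 0.2},
    {"offset": [0.445,-0.006,0.42],"rotation": [-0.004,0,-0.006],"claw": 0.2},
    {"offset": [0.445,-0.006,0.42],"rotation": [-0.004,0,-0.006],"claw": 0.2}
  ]
}}

```text
clock: 8.77
tcp_pos: [0.5357, 0.1846, 0.0386]
orientation: [1.683, 1.912, -0.61]
contact_force: [0.2, -0.1, -3.6]
grip_width: 0.047
gripper_force: 93.3
```

```bash
python3 - <<'E'
from h import *
o=get_obs();p,R=now(); H=np.load("held.npz"); Rt=Rot.align_vectors([d2,az(6.9)],[H["axt"],[0,1,0]],weights=[1e3,1])[0].as_matrix()
gp=p+R@H["gt"];a=R@H["axt"]; g=(gp-O)@np.c_[d2,n2]; print(o["clock"],"grip gun",g,gp[2],"axis",a, o["contact_force"],o["joints"].round(2))
rel(p,R,gun(.1915,-.0005,.030)-Rt@H["gt"],Rt)
f=grab_frame("scene"); save("s4.png",cv2.resize(f["frame"][240:400,320:530],(800,600)))
np.save("scene4.npy",f,allow_pickle=True)
P=cloud(f);Q=P-gp; s=Q@a; r=np.linalg.norm(Q-s[...,None]*a,axis=-1); m=(abs(r-.0245)<.008)&(s>-.17)&(s<-.03)
e1=az(6.9)
for k0 in(-.16,-.12,-.08):
    k=P[m&(s>k0)&(s<k0+.04)]; w=np.c_[(k-gp)@e1,(k-gp)[:,2]]; so=np.linalg.lstsq(np.c_[2*w,np.ones(len(w))],(w**2).sum(1),rcond=None)[0]; print(k0,len(k),so[:2].round(4),np.sqrt(so[2]+so[:2]@so[:2]).round(4))
E
```

```text
8.7667 grip gun [ 0.19267012 -0.00106194] 0.051378476194489334 axis [-0.12128488  0.99261231  0.00328227] [ 0.1748077 -0.1278482 -3.6300637] [-0.98  0.79  0.31  1.8   0.41  1.03 -0.88]
off [ 0.085 -0.005  0.114] rot [ 0.001 -0.002 -0.   ] rows>= 1
-0.16 583 [-0.0003  0.0002] 0.0233
-0.12 615 [-0.0003  0.0003] 0.0239
-0.08 648 [0.0004 0.0007] 0.0237
```

View pics/s4.png

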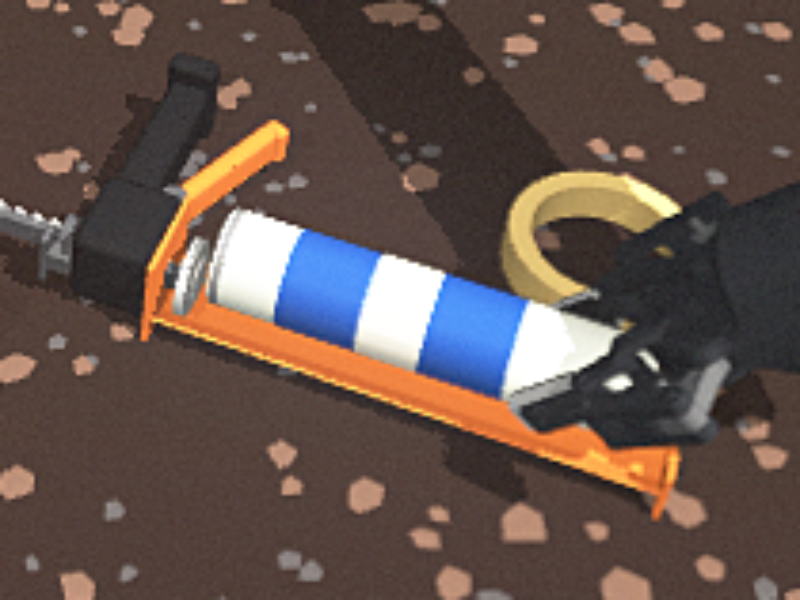

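The scene crop shows the tube about 2 cm above its seat, with its piston end at (215,255) just ahead of the disc at (192,275), in line with the trough. I'll lower it slowly and watch the force.

Request:
{"op": "drive_tool", "data": {
  "rows": [
    {"offset": [0.02,-0.005,0.025],"rotation": [0,0,0],"claw": 0.2},
    {"offset": [0.04,-0.005,0.05],"rotation": [0,0,0],"claw": 0.2},
    {"offset": [0.06,-0.005,0.075],"rotation": [0,-0.001,0],"claw": 0.2},
    {"offset": [0.085,-0.005,0.1],"rotation": [0,-0.002,0],"claw": 0.2},
    {"offset": [0.09,-0.005,0.114],"rotation": [0,-0.002,0],"claw": 0.2},
    {"offset": [0.09,-0.005,0.114],"rotation": [0,-0.002,0],"claw": 0.2},
    {"offset": [0.09,-0.005,0.114],"rotation": [0,-0.002,0],"claw": 0.2}
  ]
}}

```text
clock: 9.4
tcp_pos: [0.5346, 0.1847, 0.0154]
orientation: [1.677, 1.91, -0.615]
contact_force: [1.2, 0.3, 0.1]
grip_width: 0.047
gripper_force: 94.3
```

```bash
cat > st.py <<'E'
from h import *
o=get_obs();p,R=now(); H=np.load("held.npz"); Rt=Rot.align_vectors([d2,az(6.9)],[H["axt"],[0,1,0]],weights=[1e3,1])[0].as_matrix()
gp=p+R@H["gt"];a=R@H["axt"]; g=(gp-O)@np.c_[d2,n2]; print(o["clock"],"grip gun",g,gp[2],"axis",a, o["contact_force"],o["moment"])
print("1mm down in tool units",(R.T@[0,0,-.001]/.15).round(4))
f=grab_frame("scene"); np.save("scene5.npy",f,allow_pickle=True)
P=cloud(f);Q=P-gp; s=Q@a; r=np.linalg.norm(Q-s[...,None]*a,axis=-1); m=(abs(r-.0245)<.008)&(s>-.17)&(s<-.03)
e1=az(6.9)
for k0 in(-.16,-.12,-.08):
    k=P[m&(s>k0)&(s<k0+.04)]; w=np.c_[(k-gp)@e1,(k-gp)[:,2]]; so=np.linalg.lstsq(np.c_[2*w,np.ones(len(w))],(w**2).sum(1),rcond=None)[0]; print(k0,len(k),so[:2].round(4),np.sqrt(so[2]+so[:2]@so[:2]).round(4))
E
python3 st.py
```

```text
9.4 grip gun [ 1.92942219e-01 -1.35670911e-06] 0.028100430825157712 axis [-0.12350309  0.99234093 -0.00254207] [1.22395129 0.28937905 0.12418559] [ 0.86128976 -0.31168292  0.28979816]
1mm down in tool units [ 0.0043 -0.      0.0051]
-0.16 647 [-0.0022 -0.0024] 0.027
-0.12 677 [-0.002  -0.0023] 0.0273
-0.08 700 [-0.0017 -0.0024] 0.0272
```

Request:
{"op": "drive_tool", "data": {
  "rows": [
    {"offset": [0.004,0,0.005],"rotation": [0,0,0],"claw": 0.2},
    {"offset": [0.004,0,0.005],"rotation": [0,0,0],"claw": 0.2},
    {"offset": [0.004,0,0.005],"rotation": [0,0,0],"claw": 0.56},
    {"offset": [0.004,0,0.005],"rotation": [0,0,0],"claw": 0.58},
    {"offset": [0.004,0,0.005],"rotation": [0,0,0],"claw": 0.62},
    {"offset": [0.004,0,0.005],"rotation": [0,0,0],"claw": 0.7},
    {"offset": [0.004,0,0.005],"rotation": [0,0,0],"claw": 0.72},
    {"offset": [0.004,0,0.005],"rotation": [0,0,0],"claw": 0.72}
  ],
  "force": 40
}}

```text
clock: 10.12
tcp_pos: [0.533, 0.1838, 0.0133]
orientation: [1.678, 1.911, -0.618]
contact_force: [0.3, 0.1, -0.4]
grip_width: 0.0614
gripper_force: 0.0
```

```bash
python3 st.py; python3 - <<'E'
from h import *
p,R=now(); rel(p,R,p-R[:,2]*.09+[0,0,0.02],R)
f=np.load("scene5.npy",allow_pickle=True).item(); save("s5.png",cv2.resize(f["frame"][240:400,320:530],(800,600)))
E
```

```text
10.1167 grip gun [0.19220058 0.00163789] 0.026058639249826543 axis [-0.12210065  0.99251418 -0.00265102] [ 0.31469634  0.10419853 -0.38549708] [0.66624328 0.13185656 0.02157089]
1mm down in tool units [0.0043 0.     0.0051]
-0.16 637 [ 0.0006 -0.0015] 0.027
-0.12 663 [ 0.0006 -0.0017] 0.0272
-0.08 691 [ 0.0006 -0.0016] 0.027
off [-0.086 -0.    -0.702] rot [0. 0. 0.] rows>= 3
```

View pics/s5.png

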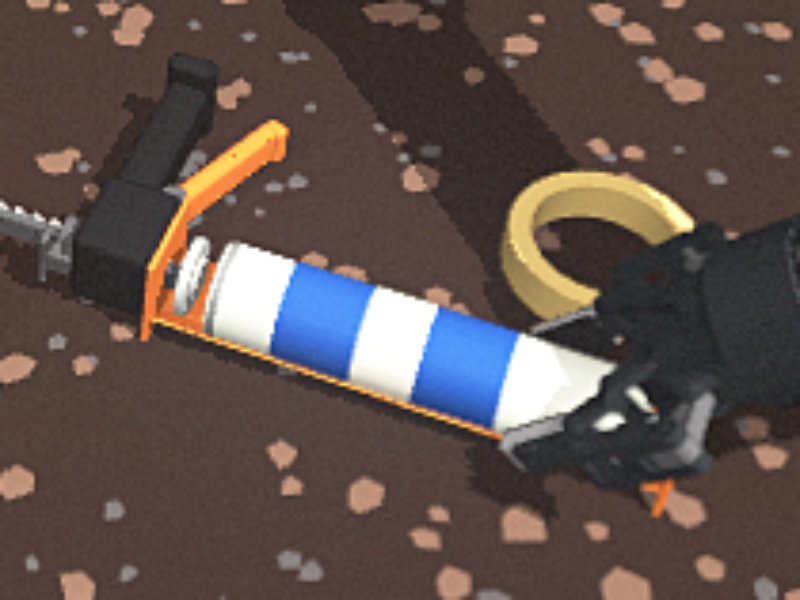

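It is seated in the trough, piston end at (220,290) clear of the disc at (190,275), fingers open. I'll retract.

Request:
{"op": "drive_tool", "data": {
  "rows": [
    {"offset": [0,0,0],"rotation": [0,0,0],"claw": 0.72},
    {"offset": [0,0,-0.12],"rotation": [0,0,0],"claw": 0.72},
    {"offset": [0,0,-0.27],"rotation": [0,0,0],"claw": 0.72},
    {"offset": [-0.03,0,-0.43],"rotation": [0,0,0],"claw": 0.72},
    {"offset": [-0.06,0,-0.58],"rotation": [0,0,0],"claw": 0.72},
    {"offset": [-0.09,0,-0.75],"rotation": [0,0,0],"claw": 0.75},
    {"offset": [-0.09,0,-0.95],"rotation": [0,0,0],"claw": 0.75},
    {"offset": [-0.09,0,-0.95],"rotation": [0,0,0],"claw": 0.75}
  ]
}}

```text
clock: 10.83
tcp_pos: [0.5241, 0.2711, 0.1344]
orientation: [1.678, 1.916, -0.605]
contact_force: [0.3, 1.1, 0.4]
grip_width: 0.0638
gripper_force: 0.0
```

```bash
python3 - <<'E'
from h import *
o=get_obs();p,R=now();print(o["clock"],p,R.round(2),o["joints"].round(2),o["contact_force"])
for nme in("top","scene"):
    f=grab_frame(nme); np.save(nme+"6.npy",f,allow_pickle=True)
f=np.load("top6.npy",allow_pickle=True).item(); P=cloud(f); V=f["frame"].max(-1)
G=np.stack([(P-O)@d2,(P-O)@n2,P[...,2]],-1)
m=(V<70)&(G[...,2]>.03)&(G[...,2]<.06)&(abs(G[...,0]+.03)<.05)&(G[...,1]>.055)&(G[...,1]<.16); q=G[m]; print("handle top",np.percentile(q,[2,50,98],axis=0).round(4),m.sum())
hsv=cv2.cvtColor(f["frame"],cv2.COLOR_RGB2HSV).astype(int); om=(hsv[...,0]>6)&(hsv[...,0]<22)&(hsv[...,1]>150)&(G[...,1]>.06)&(G[...,1]<.13)&(abs(G[...,0])<.06)&(G[...,2]>.025); q=G[om]; print("trig",np.percentile(q,[2,50,98],axis=0).round(4),om.sum())
k=abs(q[:,1]-.078)<.006; print("trig at 78",q[k].min(0),q[k].max(0))
# blue/white tube: shoulder extents
Rd=(hsv[...,1]>150)&((hsv[...,0]<4)|(hsv[...,0]>175))&(abs(G[...,1])<.02)&(G[...,0]>.2)&(G[...,0]<.28); q=G[Rd]; print("cap",q.min(0) if len(q) else 0,q.max(0) if len(q) else 0)
for h,Rr in((.13,toolR(96.9,0)),(.13,toolR(-83.1,0))): rel(p,R,gun(-.0152,.078,h),Rr)
print(gun(-.015,.078,.009))
E
```

```text
10.8333 [0.52407995 0.27113552 0.13441182] [[-0.1   0.99  0.09]
 [ 0.76  0.13 -0.64]
 [-0.64  0.01 -0.77]] [-1.06  0.7   0.29  1.66  0.37  1.27 -0.85] [0.26010905 1.13763324 0.36370055]
handle top [[-0.0456  0.0568  0.0354]
 [-0.0336  0.0944  0.0421]
 [-0.0217  0.1311  0.0552]] 373
trig [[-0.0059  0.0611  0.0274]
 [ 0.008   0.0889  0.0368]
 [ 0.0232  0.114   0.0427]] 134
trig at 78 [-0.00293886  0.072236    0.02714082] [0.01342369 0.08355676 0.04327104]
cap [ 0.23945975 -0.00688473  0.02637455] [0.24735053 0.00735519 0.03644466]
off [-1.43  -0.546  1.234] rot [-0.269  0.276 -0.745] rows>= 14
off [-1.43  -0.546  1.234] rot [0.277 0.27  0.756] rows>= 14
[ 0.4807479  -0.02037533  0.009     ]
```

Handle x -46..-22 and trigger 13 at the grip line match the sizes given, and the cap is in line. Next I move above the handle, tool down, with y along the gun axis.

Request:
{"op": "drive_tool", "data": {
  "rows": [
    {"offset": [-0.06,-0.02,0],"rotation": [0.018,0.018,0.05],"claw": 1},
    {"offset": [-0.12,-0.05,0.06],"rotation": [0.036,0.036,0.1],"claw": 1},
    {"offset": [-0.18,-0.07,0.12],"rotation": [0.055,0.054,0.15],"claw": 1},
    {"offset": [-0.24,-0.1,0.18],"rotation": [0.074,0.072,0.2],"claw": 1},
    {"offset": [-0.31,-0.12,0.25],"rotation": [0.092,0.09,0.25],"claw": 1},
    {"offset": [-0.37,-0.14,0.3],"rotation": [0.11,0.108,0.3],"claw": 1},
    {"offset": [-0.43,-0.16,0.36],"rotation": [0.13,0.126,0.35],"claw": 1},
    {"offset": [-0.5,-0.19,0.42],"rotation": [0.147,0.143,0.4],"claw": 1},
    {"offset": [-0.56,-0.21,0.48],"rotation": [0.165,0.16,0.45],"claw": 1},
    {"offset": [-0.62,-0.24,0.54],"rotation": [0.183,0.18,0.5],"claw": 1},
    {"offset": [-0.68,-0.26,0.59],"rotation": [0.2,0.196,0.55],"claw": 1},
    {"offset": [-0.74,-0.28,0.64],"rotation": [0.22,0.214,0.6],"claw": 1},
    {"offset": [-0.8,-0.31,0.69],"rotation": [0.238,0.232,0.65],"claw": 1},
    {"offset": [-0.86,-0.33,0.74],"rotation": [0.257,0.25,0.7],"claw": 1},
    {"offset": [-0.86,-0.33,0.74],"rotation": [0.277,0.27,0.756],"claw": 1},
    {"offset": [-0.86,-0.33,0.74],"rotation": [0.277,0.27,0.756],"claw": 1},
    {"offset": [-0.86,-0.33,0.74],"rotation": [0.277,0.27,0.756],"claw": 1}
  ],
  "force": 25
}}

```text
clock: 12.35
tcp_pos: [0.4947, 0.0889, 0.1292]
orientation: [3.128, 0.183, -0.01]
contact_force: [0.3, 0.7, 0.3]
grip_width: 0.0855
gripper_force: 0.0
```

```bash
python3 - <<'E'
from h import *
o=get_obs();p,R=now();print(o["clock"],p,R.round(2),o["joints"].round(2),o["contact_force"],o["grip_width"])
Rr=toolR(-83.1,0);rel(p,R,gun(-.021,.078,.11),Rr)
E
```

```text
12.35 [0.4947302  0.08894302 0.12919784] [[ 0.99  0.12 -0.01]
 [ 0.12 -0.99 -0.01]
 [-0.01  0.01 -1.  ]] [-0.74  0.37  0.53  2.08 -0.25  0.77 -1.51] [0.28310793 0.74579406 0.3023833 ] 0.08546007836582473
off [-0.177  0.752  0.135] rot [ 0.004  0.004 -0.002] rows>= 3
```

Request:
{"op": "drive_tool", "data": {
  "rows": [
    {"offset": [-0.04,0.19,0.03],"rotation": [0.004,0.004,0],"claw": 1},
    {"offset": [-0.09,0.38,0.06],"rotation": [0.004,0.004,-0.002],"claw": 1},
    {"offset": [-0.13,0.56,0.1],"rotation": [0.004,0.004,-0.002],"claw": 1},
    {"offset": [-0.18,0.75,0.135],"rotation": [0.004,0.004,-0.002],"claw": 1},
    {"offset": [-0.18,0.75,0.135],"rotation": [0.004,0.004,-0.002],"claw": 1},
    {"offset": [-0.18,0.75,0.135],"rotation": [0.004,0.004,-0.002],"claw": 1}
  ]
}}

```text
clock: 12.85
tcp_pos: [0.4819, -0.0254, 0.1098]
orientation: [-3.135, -0.19, -0.002]
contact_force: [-0.2, 0.3, -0.7]
grip_width: 0.0855
gripper_force: 0.0
```

```bash
python3 - <<'E'
from h import *
o=get_obs();p,R=now();print(o["clock"],p,R.round(3),o["joints"].round(2))
Rr=toolR(-83.1,0);rel(p,R,gun(-.021,.078,.010),Rr); print(gun(-.021,.078,.01))
E
```

```text
12.85 [ 0.48186401 -0.02543681  0.10980958] [[ 0.993  0.121  0.001]
 [ 0.121 -0.993  0.001]
 [ 0.001 -0.    -1.   ]] [-0.51  0.37  0.53  2.14 -0.29  0.7  -1.24]
off [-0.004  0.006  0.665] rot [-0.    -0.001  0.   ] rows>= 3
[ 0.48146872 -0.02633187  0.01      ]
```

Request:
{"op": "drive_tool", "data": {
  "rows": [
    {"offset": [0,0.006,0.14],"rotation": [0,0,0],"claw": 1},
    {"offset": [0,0.006,0.28],"rotation": [0,0,0],"claw": 1},
    {"offset": [0,0.006,0.42],"rotation": [0,0,0],"claw": 1},
    {"offset": [0,0.006,0.55],"rotation": [0,0,0],"claw": 1},
    {"offset": [0,0.006,0.65],"rotation": [0,0,0],"claw": 1},
    {"offset": [0,0.006,0.685],"rotation": [0,0,0],"claw": 1},
    {"offset": [0,0.006,0.685],"rotation": [0,0,0],"claw": 1}
  ]
}}

```text
clock: 13.43
tcp_pos: [0.4822, -0.0237, 0.0064]
orientation: [-3.133, -0.195, -0.001]
contact_force: [-0.5, -0.1, -0.3]
grip_width: 0.0854
gripper_force: 0.0
```

Request:
{"op": "drive_tool", "data": {
  "rows": [
    {"offset": [0,0,0],"rotation": [0,0,0],"claw": 0.8},
    {"offset": [0,0,0],"rotation": [0,0,0],"claw": 0.7},
    {"offset": [0,0,0],"rotation": [0,0,0],"claw": 0.6},
    {"offset": [0,0,0],"rotation": [0,0,0],"claw": 0.5},
    {"offset": [0,0,0],"rotation": [0,0,0],"claw": 0.42},
    {"offset": [0,0,0],"rotation": [0,0,0],"claw": 0.38},
    {"offset": [0,0,0],"rotation": [0,0,0],"claw": 0.34},
    {"offset": [0,0,0],"rotation": [0,0,0],"claw": 0.34}
  ],
  "force": 25
}}

```text
clock: 14.1
tcp_pos: [0.4837, -0.0291, 0.0099]
orientation: [3.135, 0.186, 0.011]
contact_force: [-4.6, -9.8, 17.7]
grip_width: 0.0387
gripper_force: 23.0
```

```bash
cat > g.py <<'E'
from h import *
import sys
o=get_obs();p,R=now();print(o["clock"],p,"tcp gun",((p-O)@np.c_[d2,n2]).round(4),o["contact_force"].round(1),o["grip_width"].round(4),o["gripper_force"])
f=grab_frame("scene"); P=cloud(f); G=np.stack([(P-O)@d2,(P-O)@n2,P[...,2]],-1)
hsv=cv2.cvtColor(f["frame"],cv2.COLOR_RGB2HSV).astype(int); b=(hsv[...,0]>100)&(hsv[...,0]<125)&(hsv[...,1]>150)&(abs(G[...,1])<.04)&(G[...,0]>0)&(G[...,0]<.25); q=G[b]
print("blue x",np.percentile(q[:,0],[1,50,99]).round(4),b.sum())
org=(hsv[...,0]>6)&(hsv[...,0]<22)&(hsv[...,1]>150)&(abs(G[...,1])<.03)&(G[...,0]>.2)&(G[...,0]<.29)&(G[...,2]>.016); print("plate x",np.percentile(G[org][:,0],[50,90,99]).round(4),org.sum())
w=(hsv[...,1]<60)&(hsv[...,2]>110)&(abs(G[...,1])<.03)&(G[...,2]>.02)&(G[...,0]>0)&(G[...,0]<.27); x=np.sort(G[w][:,0]); print("white/steel x",np.percentile(x,[1,5,99]).round(4))
h=np.histogram(x,np.arange(0,.07,.004))[0]; print(h)
if len(sys.argv)>1: save(sys.argv[1],cv2.resize(f["frame"][220:400,320:540],(733,600)))
E
python3 g.py
```

```text
Traceback (most recent call last):
  File "g.py", line 3, in <module>
    o=get_obs();p,R=now();print(o["clock"],p,"tcp gun",((p-O)@np.c_[d2,n2]).round(4),o["contact_force"].round(1),o["grip_width"].round(4),o["gripper_force"])
                                                                                                                 ^^^^^^^^^^^^^^^^^^^^^
AttributeError: 'float' object has no attribute 'round'
```

```bash
sed -i 's/o\["grip_width"\].round(4)/round(o["grip_width"],4)/' g.py; python3 g.py
```

```text
14.1 [ 0.48365457 -0.02908078  0.00991886] tcp gun [-0.024   0.0762] [-4.6 -9.8 17.7] 0.0387 23.000600337982178
blue x [0.068  0.1385 0.1745] 1122
plate x [0.2519 0.254  0.2548] 62
white/steel x [0.0009 0.013  0.2402]
[82 15  6  6  1  6 44 27 48 56 55 53 52 55 57 54 33]
```

Request:
{"op": "drive_tool", "data": {
  "rows": [
    {"offset": [0,0,0],"rotation": [0,0,0],"claw": 0.6},
    {"offset": [0,0,0],"rotation": [0,0,0],"claw": 0.8},
    {"offset": [0,0,-0.02],"rotation": [0,0,0],"claw": 1},
    {"offset": [0,0,-0.02],"rotation": [0,0,0],"claw": 1},
    {"offset": [0,0,-0.02],"rotation": [0,0,0],"claw": 1},
    {"offset": [0,0,-0.02],"rotation": [0,0,0],"claw": 1}
  ]
}}

```text
clock: 14.65
tcp_pos: [0.4827, -0.025, 0.0108]
orientation: [-3.134, -0.19, -0.006]
contact_force: [0.1, -0.0, -0.1]
grip_width: 0.0853
gripper_force: 0.0
```

```bash
python3 g.py s6.png
```

```text
14.65 [ 0.48272704 -0.02502036  0.01077058] tcp gun [-0.0198  0.0766] [ 0.1 -0.  -0.1] 0.0853 0.0
blue x [0.0679 0.1385 0.1745] 1116
plate x [0.2523 0.2544 0.2546] 50
white/steel x [0.001  0.0043 0.2401]
[97 80 14  6  2  6 41 32 48 52 56 58 50 54 56 55 32]
```

View pics/s6.png

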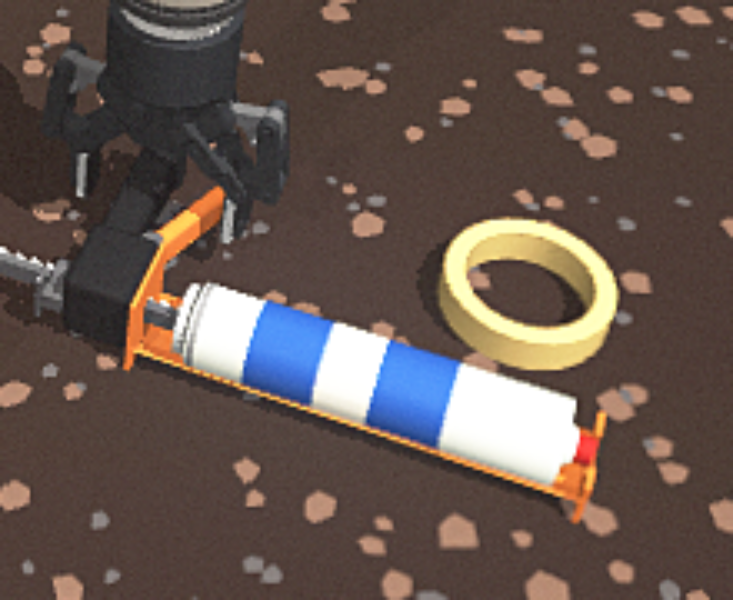

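The plunger disc at (185,320) is now near the piston end, the cap (585,450) is in the slot line, and the trigger (200,215) is back at rest. Second stroke.

Request:
{"op": "drive_tool", "data": {
  "rows": [
    {"offset": [0,0,0],"rotation": [0,0,0],"claw": 0.8},
    {"offset": [0,0,0],"rotation": [0,0,0],"claw": 0.7},
    {"offset": [0,0,0],"rotation": [0,0,0],"claw": 0.62},
    {"offset": [0,0,0],"rotation": [0,0,0],"claw": 0.56},
    {"offset": [0,0,0],"rotation": [0,0,0],"claw": 0.5},
    {"offset": [0,0,0],"rotation": [0,0,0],"claw": 0.44},
    {"offset": [0,0,0],"rotation": [0,0,0],"claw": 0.38},
    {"offset": [0,0,0],"rotation": [0,0,0],"claw": 0.35},
    {"offset": [0,0,0],"rotation": [0,0,0],"claw": 0.35}
  ],
  "force": 25
}}

```text
clock: 15.45
tcp_pos: [0.4831, -0.0296, 0.012]
orientation: [3.134, 0.185, 0.009]
contact_force: [-4.0, -11.2, 18.6]
grip_width: 0.0383
gripper_force: 23.3
```

```bash
python3 g.py
```

```text
15.45 [ 0.4830525  -0.02964317  0.01197574] tcp gun [-0.0245  0.0768] [ -4.  -11.2  18.6] 0.0383 23.305463790893555
blue x [0.078  0.1485 0.1844] 1132
plate x [0.2527 0.2546 0.2555] 41
white/steel x [0.001  0.0184 0.2501]
[78 13  8  5  6  6  4  6 26 45 34 53 52 55 52 57 54]
```

Request:
{"op": "drive_tool", "data": {
  "rows": [
    {"offset": [0,0,0],"rotation": [0,0,0],"claw": 0.6},
    {"offset": [0,0,0],"rotation": [0,0,0],"claw": 0.8},
    {"offset": [0,0,0],"rotation": [0,0,0],"claw": 1},
    {"offset": [0,0,0],"rotation": [0,0,0],"claw": 1},
    {"offset": [0,0,0],"rotation": [0,0,0],"claw": 1},
    {"offset": [0,0,0],"rotation": [0,0,0],"claw": 1}
  ]
}}

```text
clock: 16.0
tcp_pos: [0.4826, -0.0251, 0.0106]
orientation: [-3.134, -0.19, -0.005]
contact_force: [-0.4, -0.4, 0.6]
grip_width: 0.0853
gripper_force: 0.0
```

```bash
python3 g.py
```

```text
16.0 [ 0.48256382 -0.02506774  0.01055332] tcp gun [-0.0199  0.0768] [-0.4 -0.4  0.6] 0.0853 0.0
blue x [0.0778 0.1483 0.1844] 1120
plate x [0.2522 0.2546 0.2553] 47
white/steel x [0.0007 0.004  0.2501]
[111  75  11   6   8   7   3   5  24  46  31  53  53  55  54  57  55]
```

Request:
{"op": "drive_tool", "data": {
  "rows": [
    {"offset": [0,0,0],"rotation": [0,0,0],"claw": 0.8},
    {"offset": [0,0,0],"rotation": [0,0,0],"claw": 0.72},
    {"offset": [0,0,0],"rotation": [0,0,0],"claw": 0.66},
    {"offset": [0,0,0],"rotation": [0,0,0],"claw": 0.62},
    {"offset": [0,0,0],"rotation": [0,0,0],"claw": 0.58},
    {"offset": [0,0,0],"rotation": [0,0,0],"claw": 0.54},
    {"offset": [0,0,0],"rotation": [0,0,0],"claw": 0.5},
    {"offset": [0,0,0],"rotation": [0,0,0],"claw": 0.46},
    {"offset": [0,0,0],"rotation": [0,0,0],"claw": 0.42},
    {"offset": [0,0,0],"rotation": [0,0,0],"claw": 0.38},
    {"offset": [0,0,0],"rotation": [0,0,0],"claw": 0.35},
    {"offset": [0,0,0],"rotation": [0,0,0],"claw": 0.35},
    {"offset": [0,0,0],"rotation": [0,0,0],"claw": 0.35}
  ],
  "force": 25
}}

```text
clock: 17.13
tcp_pos: [0.4829, -0.0274, 0.0116]
orientation: [-3.136, -0.189, -0.007]
contact_force: [-3.6, -3.6, 13.7]
grip_width: 0.044
gripper_force: 22.8
```

```bash
python3 g.py
```

```text
17.1333 [ 0.48289014 -0.02738567  0.01162804] tcp gun [-0.0222  0.0767] [-3.6 -3.6 13.7] 0.044 22.837497289292514
blue x [0.0834 0.1539 0.1898] 1133
plate x [0.2534 0.2551 0.2555] 20
white/steel x [0.0007 0.0045 0.2551]
[96 39  4  6  8  5  7  5  1 10 49 30 52 53 57 54 54]
```

Request:
{"op": "drive_tool", "data": {
  "rows": [
    {"offset": [0,0,0],"rotation": [0,0,0],"claw": 0.35},
    {"offset": [0,0,0],"rotation": [0,0,0],"claw": 0.35},
    {"offset": [0,0,0],"rotation": [0,0,0],"claw": 0.35},
    {"offset": [0,0,0],"rotation": [0,0,0],"claw": 0.35},
    {"offset": [0,0,0],"rotation": [0,0,0],"claw": 0.35},
    {"offset": [0,0,0],"rotation": [0,0,0],"claw": 0.35},
    {"offset": [0,0,0],"rotation": [0,0,0],"claw": 0.35},
    {"offset": [0,0,0],"rotation": [0,0,0],"claw": 0.35}
  ]
}}

```text
clock: 17.85
tcp_pos: [0.4829, -0.0274, 0.0116]
orientation: [-3.136, -0.189, -0.007]
contact_force: [-3.1, -4.7, 14.4]
grip_width: 0.0436
gripper_force: 22.8
```

```bash
python3 g.py s7.png
```

```text
17.85 [ 0.48286345 -0.02739416  0.01161364] tcp gun [-0.0222  0.0767] [-3.1 -4.7 14.4] 0.0436 22.84273947123438
blue x [0.0833 0.1539 0.1897] 1131
plate x [0.253  0.2551 0.2553] 24
white/steel x [0.001  0.0041 0.2549]
[106  36   5   6   7   5   7   6   1  10  48  33  48  59  54  57  54]
```

View pics/s7.png

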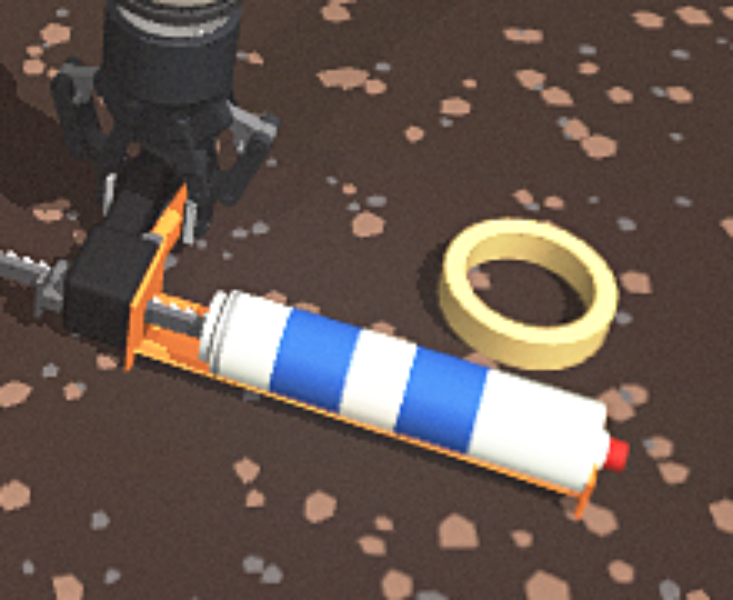

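The shoulder is against the front plate at (595,455), the red cap is through the slot at (618,455), the disc bears on the piston at (210,325), and the trigger is held squeezed. Handing in.

```bash
python3 -c "
from h import *
print(hand_in())"
```

```text
the job is handed in; nothing more can be done
None
```

I handed the job in at about 18 s: the cartridge lies in the cradle with its shoulder on the front plate and its neck through the slot, and the trigger is held squeezed at about 23 N; the judge's verdict was not shown.

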